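# Hook the tester stand into its alarm block

## Task

Secure the cream tester stand on the shelf deck: thread its curved orange hook tip-first through the steel eye of the alarm block, following the hook's curve, and go on round with the foot on the deck until the stand's push plate meets the red sprung plunger. Press the plunger gently but firmly, about 10 N for half a second and never more than 20 N on the block, then let go and leave the stand upright and at rest, hooked in there. Do not disturb the other products.

Things in the scene. Friction and masses are not known exactly. Their poses are not given: they have to be found in the camera images.
- block: Black alarm block fixed to the deck, carrying a steel eye and a buffer tower. Origin on the deck below the eye's centre. x: axis of the eye, the way the tip must pass. Base 12 mm high, x -45 to +20, y -45 to -2, plus a 14 mm high pedestal (20 x 28) below the eye. The level circle that the hook must follow passes through the eye; its centre lies 75 mm from it along block +y.
- eye (a point): Centre of the steel eye, 30 mm above the deck, axes as the block's. Ring of 8 mm round bar standing in the block's y-z plane, opening 19 mm across, outside 36 mm across (12 to 48 mm above the deck).
- buffer: Grey buffer tower fixed on the block, 30 x 30 mm, top 60 mm up. Origin on the deck below the middle of the face from which a red-headed sprung plunger sticks out along this body's -x (pushed in along +x). Following the circle, the stand's push plate meets it when the post is about 55 degrees of arc (47 to 63) short of the eye.
- buffer_face (a point): Middle of the tower face that the plunger comes out of, on the plunger's axis 45 mm above the deck. The red head (13 mm across) stands 18 to 42 mm out of it at rest: its setting differs from block to block and is not measured, so find it by touch. It resists with about 4.5 N per mm pushed, travel 10 mm, and pushes back when let off.
- stand: Loose tester stand, 0.4 to 0.65 kg. Origin on its underside below the post; x forward, z up. White foot 10 mm thick, x -82 to +14, 60 mm wide (50 in front); jar (41 mm across, top 50 mm up) fixed on it at x -50. White push plate before the post: face at x +12, y -27 to +11, 16 to 56 mm up.
- stand_post (a point): Point to grip on the stand: middle of its square blue post, 20 x 20 mm, 85 mm above the underside (post top at 110; nothing beside it above 56). Axes as the stand's.
- hook_tip (a point): Centre of the rounded free end of the stand's orange hook: 8 mm round bar in a level arc 30 mm above the underside. It leaves the post forward (+x) and bends left (+y) through 125 degrees round a centre 75 mm from the post's axis along stand +y. The tip is at stand x +61, y +118 mm.
- hook_root (a point): Point on the hook's bar 55 degrees round the arc from the post (stand x +61, y +32 mm), 30 mm above the underside: it lies near the eye's centre when the stand is home.
- teal_bottle: Bystander: blue bottle with a black cap, 52 mm across, 140 mm high, loose; origin at the centre of its underside. Leave alone.
- pink_bottle: Bystander: red bottle with a white cap, 48 mm across, 130 mm high, loose; origin at the centre of its underside. Leave alone.
- cream_jar: Bystander: white jar with an orange lid, 64 mm across, 50 mm high, loose; origin at the centre of its underside. Leave alone.
- green_carton: Bystander: green carton, 50 x 80 x 120 mm high, loose; origin at the centre of its underside. Leave alone.
- soap_box: Bystander: yellow box lying flat, 60 x 90 x 35 mm high, loose; origin at the centre of its underside. Leave alone.
- spray_can: Bystander: green can, 50 mm across, 120 mm high, loose; origin at the centre of its underside. Leave alone.
Not all that is in view belongs to the job. There is more than one size of the stand; the job needs the smaller. What is shaped like the block but purple is not meant.

How it is judged:
By the outcome, as a careful person would: the job done as asked, in the order asked, and still so for the second after the job is handed in, with the robot touching nothing.
It also fails if it takes over 72 s, if anything falls off the work surface, if the arm or the gripper's body presses on something with over 40 N, if the wrist force passes 120 N, or if a joint passes its speed limit or range.

## Robot

A 6-joint arm with a two-finger parallel gripper is mounted at the origin on the work surface. World frame = base frame: x ahead of the robot, y to its left, z up, the work surface at z = 0. Lengths are in mm, angles in rad, forces in N, time in s.
With the tool pointing down it reaches from about 225 to 875 mm from the base axis. Payload 3.4 kg.
Tool frame: the origin (TCP) lies between the finger pads; the fingertips stand 11 mm ahead of it and the grasp point (between the pads) lies 8 mm behind it; z points along the fingers, y is the line along which they close (so a half turn about z gives the same grasp; the last joint's range is limited). The gripper opens to 85 mm and grips with 20 to 120 N. Pads are 22 mm wide; open, the fingers measure 114 mm over their backs; the gripper's body (76 mm by 85 mm) begins 54 mm behind the grasp point. The pads swing forward as they close: fully open they stand 13 mm farther back than shut.
Start: joints at [1.176, 0.276, 1.505, -0, 1.361, -0.121], TCP at [155.491, 553.61, 242.328] pointing down, gripper open.
Joint ranges: [-2.89, 2.89], [-0.75, 2.08], [0.22, 2.7], [-1.18, 4.32], [0.11, 2.71], [-2.7, 2.7]. Speed limits (rad/s): [2.57, 2.57, 3.14, 3.14, 3.14, 3.14].

## Interface

Orientations are given as a rotation vector (axis times angle).
In Python, from station import arm gives the robot as it stands. The module is installed in compiled form; this text tells all that it offers.
- The arm moves only by the tool move_arm, never from a script. Its argument "series" is a list of rows, each a list of 7 numbers: the shift along the tool's x, y, z in mm, then the turn, a rotation vector about the tool's x, y, z in degrees, then the closure, from 0 (fully open) to 1 (shut). In form: [[dx, dy, dz, rx, ry, rz, hand], ...]. A call has 1 to 20 rows; each row shifts and turns the commanded pose from where the row before left it, along the tool's axes as they then stand; what a row does not reach is not made up. A row lasts 1/8 s, in which the tool goes at most 62.5 mm and 10.7 degrees, less where a joint would pass 70% of its speed; a pose out of reach is approached as far as the arm can. A call with a gripper value outside its range is refused whole. The fingers move at their own pace and stop on an object; the grip force is fixed at half the most. Time passes only in rows, so rows that do not move let the fingers close. It gives the time, the measured TCP pose, the force, the opening and the grip force at its end, in the units of the state.
- arm.get_obs(): the state, without advancing time (a new reading comes with each control period).
- arm.camera(name): name is "side" or "top" or "wrist"; returns a dict with "frame" (384x512x3 uint8, red, green, blue), "K" (3x3 intrinsics, pixels), "R" (3x3) and "t" (3): a world point X has camera coordinates R X + t; the wrist camera has in their place "tool_from_camera" (4x4, takes a point from camera to tool coordinates, whose origin is the TCP and whose axes are the flange's). Camera axes: x right, y down, z forward; pixel columns grow to the right and rows downward; lengths in mm; the calibration is good to about 2 mm. A picture is of the moment at which its call begins: read the wrist's pose just before it. There is no depth.
- arm.sign_off(): hands the job in; it is judged then, once.
The state is a dict: "clock": time; "joints": joint angles; "joint_vel": joint speeds; "effort": joint torques, N m; "ee_pos": TCP position; "ee_rot": TCP orientation; "force": force on the tool from outside, world axes, zero at the start; "moment": the same for the moment, N m; "gripper_width": opening from 0.0 (shut) to 1.0 (fully open); "finger_force": force on a finger pad.
Only numpy, scipy, OpenCV 4.12 (cv2) and the standard library are available. Lean on these libraries where they do the work, as an engineer would, in place of code of your own. Each camera call takes 0.05 s, during which the arm holds its last target. There are 200 camera calls.

## Working session

There is one attempt and no reset: what is moved stays moved. The work goes in short steps, Python scripts to look and compute and a tool call to move; the robot and the scene stay as the last step left them, time stands still between calls to the robot, and variables do not carry over. Pictures are saved under pics/ and viewed, at most 11 in all, crops included, and the job is handed in when it is done.

Besides the shell and the picture viewer there is one more tool, called after "Emit:" by a JSON object that holds its "fn" and its "kwargs", one argument or row to a line. move_arm: Moves the arm, as the interface text tells. Its arguments: {"type":"object","properties":{"series":{"type":"array"}},"required":["series"]}

```bash
mkdir -p pics; python3 - <<'E'
from station import arm
import cv2,numpy as np,pickle
o=arm.get_obs();print(o)
d={}
for n in("top","side","wrist"):
    c=arm.camera(n);d[n]=c;cv2.imwrite(f"pics/{n}0.png",c["frame"][:,:,::-1])
    print(n,{k:np.round(v,3).tolist() for k,v in c.items() if k!="frame"})
pickle.dump(d,open("c0.pkl","wb"))
t=np.hstack([d["top"]["frame"]]);cv2.imwrite("pics/top0.png",cv2.resize(t,(800,600),interpolation=cv2.INTER_CUBIC)[:,:,::-1])
cv2.imwrite("pics/side0.png",cv2.resize(d["side"]["frame"],(800,600),interpolation=cv2.INTER_CUBIC)[:,:,::-1])
E
```

```text
{'clock': 0.0, 'joints': array([ 1.17598562e+00,  2.76598873e-01,  1.50617324e+00, -5.18826066e-06,
        1.36069143e+00, -1.21049970e-01]), 'joint_vel': array([ 0.0008483 , -0.00070018, -0.00020295, -0.00030621, -0.00057857,
       -0.00094846]), 'effort': array([ 3.61440761e-04, -4.16766322e+01, -2.45798957e+01, -3.30791863e-05,
        1.10367645e-02,  8.07726686e-07]), 'ee_pos': array([155.28457334, 553.08926598, 241.42150215]), 'ee_rot': array([-4.28614473e-01, -3.11173882e+00,  2.84317150e-03]), 'force': array([-0.12839309, -0.2506439 , -0.46525961]), 'moment': array([-0.01300224, -0.00585282, -0.04627924]), 'finger_force': 0.0, 'gripper_width': 0.9984200221193381}
top {'K': [[469.023, 0.0, 260.619], [0.0, 469.023, 192.221], [0.0, 0.0, 1.0]], 'R': [[-0.053, -0.999, 0.004], [-0.971, 0.051, -0.232], [0.231, -0.017, -0.973]], 't': [-1.996, 504.247, 1450.645]}
side {'K': [[410.962, 0.0, 251.937], [0.0, 410.962, 189.877], [0.0, 0.0, 1.0]], 'R': [[0.998, -0.057, 0.019], [-0.032, -0.769, -0.638], [0.051, 0.636, -0.77]], 't': [-483.401, 27.556, 1324.994]}
wrist {'K': [[309.67, 0.0, 261.756], [0.0, 309.67, 194.304], [0.0, 0.0, 1.0]], 'tool_from_camera': [[-0.001, -0.953, -0.304, 77.578], [1.0, -0.001, 0.0, -0.767], [-0.001, -0.304, 0.953, -131.667], [0.0, 0.0, 0.0, 1.0]]}
```

View pics/top0.png

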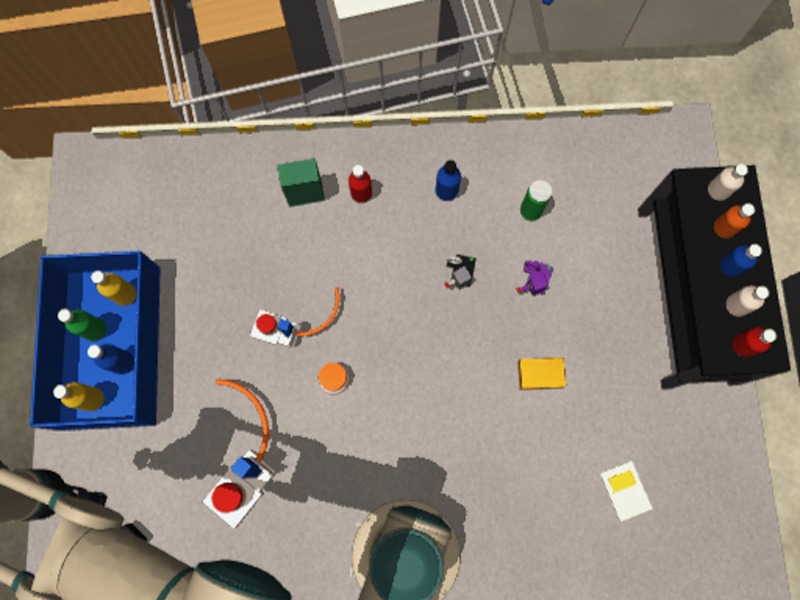

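View pics/side0.png

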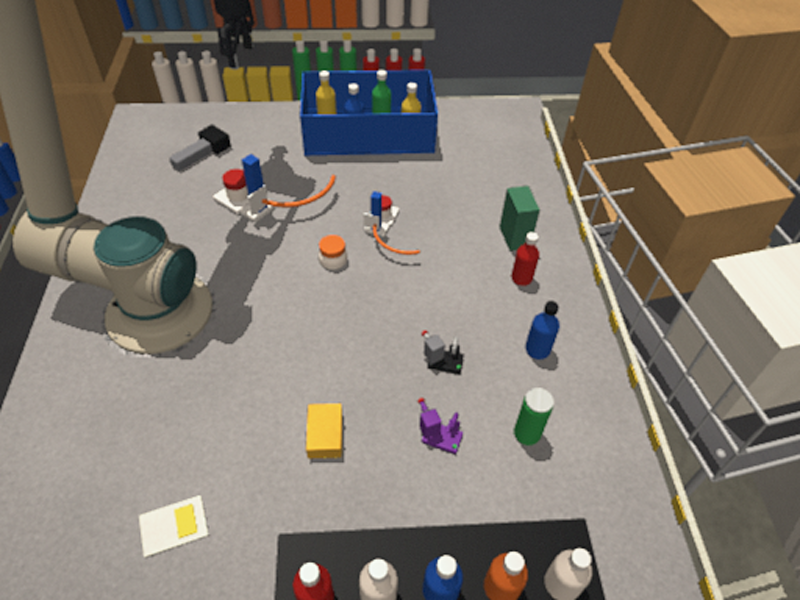

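The top view shows the smaller stand at about (280,327) with its hook tip at (338,290). The black block is at (460,272), with its red plunger pointing lower-left, and the purple decoy is at (535,278). The larger stand is at (240,480).

```bash
cat >h.py <<'E'
import numpy as np,cv2
from scipy.spatial.transform import Rotation as Rot
from scipy.optimize import least_squares
def cam(c,o=None):
    """K, R(world->cam), t"""
    if "R" in c: return c["K"],c["R"],c["t"]
    T=np.eye(4);T[:3,:3]=Rot.from_rotvec(o["ee_rot"]).as_matrix();T[:3,3]=o["ee_pos"]
    W=np.linalg.inv(T@c["tool_from_camera"]);return c["K"],W[:3,:3],W[:3,3]
def plane(p,C,z):
    K,R,t=C;p=np.atleast_2d(p).astype(float)
    d=np.c_[p,np.ones(len(p))]@np.linalg.inv(K).T@R;o=-R.T@t
    return o+d*((z-o[2])/d[:,2])[:,None]
def proj(X,C):
    K,R,t=C;q=(np.atleast_2d(X)@R.T+t)@K.T;return q[:,:2]/q[:,2:]
def tri(ps,Cs):
    A=[];b=[]
    for p,C in zip(ps,Cs):
        K,R,t=C;d=R.T@np.linalg.inv(K)@np.r_[p,1];d/=np.linalg.norm(d);P=np.eye(3)-np.outer(d,d);A.append(P);b.append(P@(-R.T@t))
    return np.linalg.lstsq(np.vstack(A),np.hstack(b),rcond=None)[0]
def blobs(f,lo,hi,box=None,amin=6):
    h=cv2.cvtColor(f,cv2.COLOR_RGB2HSV);m=cv2.inRange(h,np.array(lo),np.array(hi))
    if box: k=np.zeros_like(m);k[box[1]:box[3],box[0]:box[2]]=1;m*=k
    n,l,s,c=cv2.connectedComponentsWithStats(m)
    return [(s[i,4],c[i],np.argwhere(l==i)[:,::-1],s[i,:4]) for i in range(1,n) if s[i,4]>=amin]
E
python3 - <<'E'
import pickle;from h import *
d=pickle.load(open("c0.pkl","rb"))
bx={"top":dict(st=(150,175,230,230),bl=(275,155,315,195)),"side":dict(st=(225,115,275,175),bl=(262,205,305,245))}
for n in bx:
    C=cam(d[n]);f=d[n]["frame"]
    for nm,k,lo,hi,z in[("hook","st",(5,150,100),(18,255,255),30),("post","st",(100,120,60),(125,255,255),100),("red","bl",(0,130,80),(4,255,255),45),("red2","bl",(170,130,80),(180,255,255),45),("green","bl",(50,100,60),(80,255,255),12)]:
        for a,c,px,s in blobs(f,lo,hi,bx[n][k],3):
            print(n,nm,a,c.round(1),s,plane(c,C,z).round(0)[0])
            if nm=="hook":
                P=plane(px,C,30)[:,:2]
                r=least_squares(lambda q:np.hypot(*(P-q).T)-75,P.mean(0)+[40,40]);print(" centre",r.x.round(1),"rms",np.sqrt(np.mean(r.fun**2)),"ang",np.degrees(np.sort(np.arctan2(*(P-r.x).T[::-1])))[[0,-1]])
x=[cv2.resize(d["top"]["frame"][155:195,270:322],(520,400),interpolation=cv2.INTER_CUBIC)[:,:,::-1],cv2.resize(d["side"]["frame"][205:245,260:288+4],(320,400),interpolation=cv2.INTER_CUBIC)[:,:,::-1]]
E
```

```text
top hook 110 [206.5 203.2] [189 184  28  31] [483. 149.  30.]
 centre [526.9 193.1] rms 2.2551086877157664 ang [-178.20258246  179.46061787]
top post 58 [181.7 208.8] [178 204   8  12] [454. 219. 100.]
top red 6 [285.8 182. ] [285 181   3   3] [ 537. -113.   45.]
top green 6 [301.  165.5] [300 165   3   2] [ 600. -170.   12.]
side hook 66 [249.2 155.7] [239 144  29  19] [482. 144.  30.]
 centre [525.4 190.7] rms 2.113117255147911 ang [-178.17409252  178.08728896]
side post 94 [240.7 130.7] [238 123   6  21] [455. 195. 100.]
side red 4 [271.  212.5] [270 212   3   2] [ 535. -113.   45.]
side green 9 [293. 234.] [292 233   3   3] [ 598. -171.   12.]
```

Emit:
{"fn": "move_arm", "kwargs": {
  "series": [
    [-45,-40,0,0,0,0,0],
    [-45,-40,0,0,0,0,0],
    [-45,-40,0,0,0,0,0],
    [-45,-40,0,0,0,0,0],
    [-45,-40,0,0,0,0,0],
    [-45,-40,0,0,0,0,0],
    [-45,-40,0,0,0,0,0],
    [-45,-40,0,0,0,0,0],
    [-45,-40,0,0,0,0,0],
    [-45,-40,0,0,0,0,0],
    [-45,-40,0,0,0,0,0],
    [-45,-40,20,0,0,0,0],
    [-45,-40,20,0,0,0,0],
    [-45,-40,20,0,0,0,0],
    [0,0,0,0,0,0,0]
  ]
}}

```text
clock: 2.02
ee_pos: [610.0, -157.3, 179.9]
ee_rot: [-0.435, -3.108, 0.0]
force: [-0.9, 0.7, 0.1]
gripper_width: 0.996
finger_force: 0.0
```

```bash
python3 - <<'E'
from station import arm
from h import *;import pickle
o=arm.get_obs();print(o["clock"],o["ee_pos"],o["ee_rot"],o["joints"].round(2))
c=arm.camera("wrist");pickle.dump((o,c),open("w1.pkl","wb"))
C=cam(c,o);print("eye guess",proj([[570,-145,30]],C))
cv2.imwrite("pics/w1.png",cv2.resize(c["frame"],(800,600),interpolation=cv2.INTER_CUBIC)[:,:,::-1])
E
```

```text
2.025 [ 609.97397262 -157.28722032  179.85871649] [-4.34561504e-01 -3.10804121e+00  4.39216765e-04] [-0.36  0.4   1.48 -0.    1.27 -1.65]
eye guess [[263.48259499 137.82473008]]
```

View pics/w1.png

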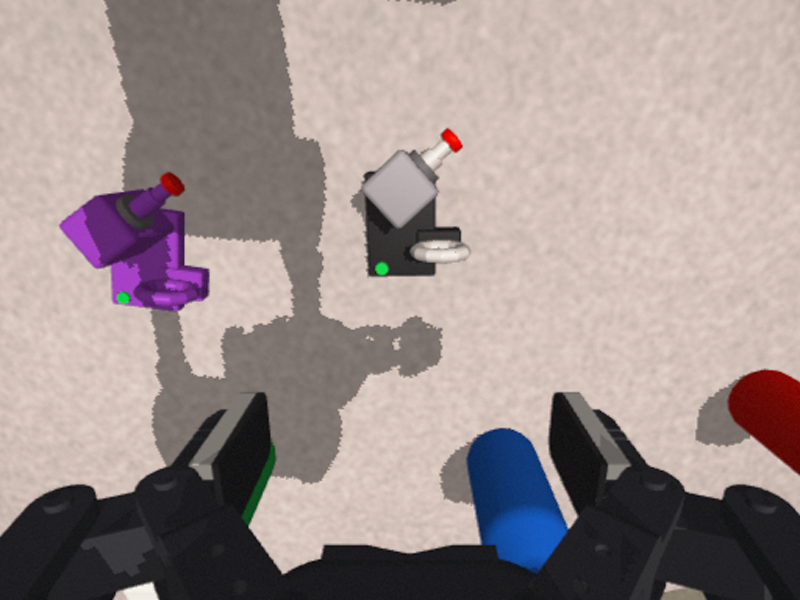

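The wrist view shows the black block clearly. The steel eye is at (440,250), the grey tower top is centred at (401,188), the red head is at (452,140), and the tip must pass towards the bottom of the image.

Emit:
{"fn": "move_arm", "kwargs": {
  "series": [
    [35,42,0,0,0,0,0],
    [35,42,0,0,0,0,0],
    [35,42,0,0,0,0,0],
    [35,42,0,0,0,0,0],
    [35,42,0,0,0,0,0],
    [35,42,0,0,0,0,0],
    [0,0,0,0,0,9.7,0],
    [0,0,0,0,0,9.7,0],
    [0,0,0,0,0,9.7,0],
    [0,0,0,0,0,9.7,0],
    [0,0,0,0,0,9.7,0],
    [0,0,0,0,0,9.7,0],
    [0,0,0,0,0,9.7,0],
    [0,0,0,0,0,9.7,0],
    [0,0,0,0,0,9.7,0],
    [0,0,0,0,0,0,0]
  ]
}}

```text
clock: 4.08
ee_pos: [473.9, 146.5, 183.8]
ee_rot: [-2.455, -1.96, -0.001]
force: [-0.7, 0.4, -0.1]
gripper_width: 1.0
finger_force: 0.0
```

```bash
python3 - <<'E'
from station import arm
from h import *;import pickle
o,c=pickle.load(open("w1.pkl","rb"));C=cam(c,o);f=c["frame"];hsv=cv2.cvtColor(f,cv2.COLOR_RGB2HSV)
s=.64
for n,px,z in[("tower corners",[(403,149),(438,187),(402,228),(362,188)],60),("base edge +x (low)",[(368,276.5),(436,275.5)],12),("base left edge",[(365,200),(368,276)],12),("ring L,R",[(411,249),(470,249)],30),("red",[(452,140)],45),("green",[(382,269)],12)]:
    P=plane(np.array(px)*s,C,z)[:,:2];print(n,P.round(1).tolist())
m=cv2.inRange(hsv,(0,0,120),(179,25,185));m[:90]=0;m[150:]=0;m[:,:228]=0;m[:,285:]=0
n,l,st,ce=cv2.connectedComponentsWithStats(m);i=1+np.argmax(st[1:,4]);ct=cv2.findContours((l==i).astype(np.uint8),0,1)[0][0]
b=cv2.boxPoints(cv2.minAreaRect(ct));print("tower mask",st[i],plane(b,C,60)[:,:2].round(1).tolist(), f[120,257],f[159,282],f[100,300])
for a,cc,px,ss in blobs(f,(0,150,80),(4,255,255),(260,60,310,110),3):print("red",a,cc,plane(cc,C,45).round(1))
o=arm.get_obs();print(o["clock"],o["ee_pos"],o["ee_rot"],o["joints"].round(2))
c=arm.camera("wrist");pickle.dump((o,c),open("w2.pkl","wb"));C=cam(c,o)
for nm,lo,hi,z in[("hook",(5,150,100),(20,255,255),30),("post",(100,120,60),(125,255,255),110)]:
    for a,cc,px,ss in blobs(c["frame"],lo,hi,None,60):print(nm,a,cc.round(1),ss,plane(cc,C,z).round(1)[0])
cv2.imwrite("pics/w2.png",cv2.resize(c["frame"],(800,600),interpolation=cv2.INTER_CUBIC)[:,:,::-1])
E
```

```text
tower corners [[533.8, -139.3], [556.3, -127.4], [571.2, -150.8], [546.2, -164.6]]
base edge +x (low) [[601.7, -182.9], [613.1, -141.0]]
base left edge [[555.5, -170.3], [601.4, -182.8]]
ring L,R [[588.8, -150.8], [598.4, -117.3]]
red [[536.4, -113.6]]
green [[599.5, -172.9]]
tower mask [231  96  52  49 973] [[544.9, -166.1], [528.5, -132.4], [554.1, -118.0], [571.8, -152.2]] [186 176 175] [181 171 164] [209 192 184]
red 101 [289.00990099  89.        ] [[ 535.9 -113.7   45. ]]
4.075 [473.94678412 146.5378053  183.82630462] [-2.45512491e+00 -1.95988770e+00 -1.02517811e-03] [0.16 0.2  1.76 0.   1.18 0.38]
hook 1827 [33.2 53.1] [  0   0  58 106] [310.5 298.2  30. ]
hook 1251 [272. 181.] [221 129 122  76] [483.4 144.   30. ]
hook 2859 [144.4 225.7] [113 197  64  59] [349.3 127.2  30. ]
post 1286 [214.2 113.4] [194  97  43  35] [458.9 217.9 110. ]
```

View pics/w2.png

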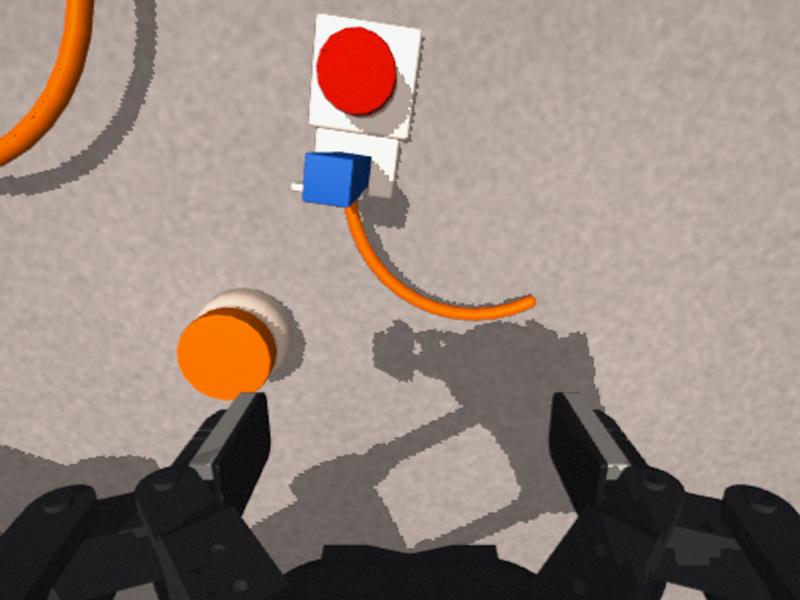

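The wrist view shows the stand with its post at (330,178), jar at (355,70) and hook tip at (532,301). The cream jar bystander is at (227,352).

```bash
python3 - <<'E'
from h import *;import pickle
o,c=pickle.load(open("w2.pkl","rb"));C=cam(c,o);s=.64
H=[b for b in blobs(c["frame"],(5,150,100),(20,255,255),None,60) if b[3][0]==221][0]
P=plane(H[2],C,30)[:,:2]
r=least_squares(lambda q:np.hypot(*(P-q).T)-75,[526,192]);a=np.unwrap(np.sort(np.arctan2(*(P-r.x).T[::-1])%(2*np.pi)))
print("centre",r.x,"rms",np.std(r.fun),"angles",np.degrees(a[[0,-1]]))
r2=least_squares(lambda q:np.hypot(*(P-q[:2]).T)-q[2],[526,192,75]);print("free R",r2.x)
tip=a[-1]-4/75;ap=tip-np.radians(125);print("post from tip",r.x+75*np.array([np.cos(ap),np.sin(ap)]),"heading",np.degrees(ap)+90-360)
for n,px,z in[("foot L",[(318,14),(309,124)],10),("foot R",[(421,31),(407,140)],10),("rear",[(318,14),(421,31)],10),("post top",[(306,152),(355,154),(349,206),(303,202)],110),("jar top",[(357,70)],50)]:
    Q=plane(np.array(px)*s,C,z)[:,:2];d=Q[-1]-Q[0];print(n,Q.round(1).tolist(),"mean",Q.mean(0).round(1),"ang",np.degrees(np.arctan2(d[1],d[0])).round(1))
R=Rot.from_rotvec(o["ee_rot"]).as_matrix();print("tool x ang",np.degrees(np.arctan2(R[1,0],R[0,0])))
E
```

```text
centre [525.6167799  190.94356731] rms 2.3065183767758315 angles [172.21368733 286.69167344]
free R [525.42812914 190.72397992  74.74995285]
post from tip [455.77046147 218.26556946] heading -111.36410146922262
foot L [[457.8, 303.2], [436.6, 249.0]] mean [447.2 276.1] ang -111.4
foot R [[511.9, 282.2], [491.2, 227.3]] mean [501.6 254.8] ang -110.6
rear [[457.8, 303.2], [511.9, 282.2]] mean [484.8 292.7] ang -21.2
post top [[450.2, 230.1], [469.4, 224.9], [461.6, 205.3], [443.3, 211.2]] mean [456.2 217.9] ang -110.1
jar top [[474.3, 264.4]] mean [474.3 264.4] ang 0.0
tool x ang 77.19964128346739
```

Emit:
{"fn": "move_arm", "kwargs": {
  "series": [
    [33,-17,0,0,0,0,0],
    [33,-17,0,0,0,0,0],
    [0,0,0,0,0,8.4,0.2],
    [0,0,35,0,0,0,0.3],
    [0,0,35,0,0,0,0.3],
    [0,0,34,0,0,0,0.3],
    [0,0,0,0,0,0,0.4],
    [0,0,0,0,0,0,0.6],
    [0,0,0,0,0,0,1],
    [0,0,0,0,0,0,1],
    [0,0,0,0,0,0,1],
    [0,0,0,0,0,0,1],
    [0,0,0,0,0,0,1]
  ]
}}

```text
clock: 5.75
ee_pos: [457.5, 218.1, 80.6]
ee_rot: [2.595, 1.771, 0.004]
force: [-1.6, 0.3, 5.9]
gripper_width: 0.224
finger_force: 61.5
```

```bash
python3 - <<'E'
from station import arm
from h import *;import pickle
o=arm.get_obs();print(o)
c=arm.camera("wrist");pickle.dump((o,c),open("w3.pkl","wb"))
cv2.imwrite("pics/w3.png",c["frame"][:,:,::-1])
R=Rot.from_rotvec(o["ee_rot"]).as_matrix();print("tool x ang",np.degrees(np.arctan2(R[1,0],R[0,0])),R[:,2])
E
```

```text
{'clock': 5.75, 'joints': array([3.07255056e-01, 3.22316469e-01, 1.88849128e+00, 2.94808694e-04,
       9.28313886e-01, 6.80213222e-01]), 'joint_vel': array([-0.00325322, -0.00053297, -0.00016451, -0.0003533 , -0.00069499,
       -0.0009177 ]), 'effort': array([-4.53516254e-01, -3.52065611e+01, -1.75902128e+01, -1.18465852e-01,
       -4.74164207e-01,  3.81099948e-03]), 'ee_pos': array([457.50252677, 218.06459274,  80.64514586]), 'ee_rot': array([2.59453844, 1.77056984, 0.00382365]), 'force': array([-1.57479051,  0.28042624,  5.8573463 ]), 'moment': array([-0.057984  ,  0.10481112, -0.00197866]), 'finger_force': 61.543110609054565, 'gripper_width': 0.22423168358850634}
tool x ang 68.62105511500116 [ 2.28392519e-03  9.72321482e-04 -9.99996919e-01]
```

View pics/w3.png

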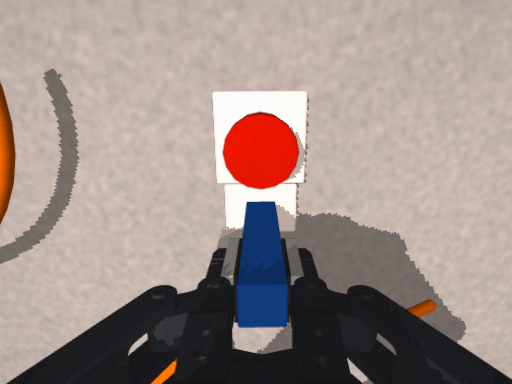

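```bash
python3 - <<'E'
from h import *;import pickle
d=pickle.load(open("c0.pkl","rb"));Ct,Cs=cam(d["top"]),cam(d["side"]);s=.64
for n,a,b in[("pink cap",(358,170),(532,239)),("blue cap",(450,166),(551,309)),("spray top",(540,186),(541,397))]:
    print(n,tri([np.array(a)*s,np.array(b)*s],[Ct,Cs]).round(0))
o,c=pickle.load(open("w3.pkl","rb"));C=cam(c,o)
R=Rot.from_rotvec(o["ee_rot"]).as_matrix()
def tool(px,z):return ((plane(px,C,z)-o["ee_pos"])@R).round(1).tolist()
print("jar",tool([260.5,150],50),"rear edge",tool([[214,92],[306,92]],10))
E
```

```text
pink cap [769.  59. 119.]
blue cap [ 765. -130.  127.]
spray top [ 712. -312.  124.]
jar [[49.8, -0.5, 30.7]] rear edge [[79.3, -29.4, 70.7], [79.3, 27.7, 70.8]]
```

Emit:
{"fn": "move_arm", "kwargs": {
  "series": [
    [0,0,-7,0,0,0,1],
    [0,0,-8,0,0,0,1],
    [0,0,0,0,0,4,1],
    [0,0,0,0,0,8,1],
    [0,0,0,0,0,8,1],
    [0,0,0,0,0,8,1],
    [0,0,0,0,0,8,1],
    [0,0,0,0,0,7.6,1],
    [2,20,0,0,0,0,1],
    [3,30,0,0,0,0,1],
    [3,30,0,0,0,0,1],
    [3,30,0,0,0,0,1],
    [3,30,0,0,0,0,1],
    [3,30,0,0,0,0,1],
    [3,30,0,0,0,0,1],
    [1,16,0,0,0,0,1],
    [0,0,8,0,0,0,1],
    [0,0,6,0,0,0,1],
    [0,0,0,0,0,0,1]
  ]
}}

```text
clock: 8.18
ee_pos: [565.7, 32.1, 80.6]
ee_rot: [-3.066, -0.682, 0.003]
force: [-2.6, -0.4, 3.9]
gripper_width: 0.23
finger_force: 61.1
```

```bash
cat >look.py <<'E'
import sys,pickle
from station import arm
from h import *
k=sys.argv[1];o=arm.get_obs();R=Rot.from_rotvec(o["ee_rot"]).as_matrix();th=np.arctan2(R[1,0],R[0,0])
print(o["clock"],"ee",o["ee_pos"].round(1),"h",np.degrees(th)-180,"z",R[:,2].round(4),"F",o["force"].round(1),"M",o["moment"].round(2),o["gripper_width"],o["finger_force"])
M=np.array([613.8,-61.6]);h=th-np.pi
p=(o["ee_pos"]+R@[-.7,-.6,0])[:2];f=np.array([np.cos(h),np.sin(h)]);l=np.array([-f[1],f[0]])
print("post",p.round(1),"hook centre-M",(p+75*l-M).round(1),"tip",(p+61*f+118*l).round(1))
d={}
for n,e in(("top",(565,-90,30)),("side",(565,-90,30))):
    c=arm.camera(n);d[n]=c;C=cam(c);u,v=proj([e],C)[0].astype(int);W=52
    if len(sys.argv)>2:
        cr=c["frame"][max(v-40,0):v+40,u-W//1:u+W];d[n+"c"]=cv2.resize(cr,(728,560)if 0 else (780,600),interpolation=cv2.INTER_CUBIC);cv2.imwrite(f"pics/{n}{k}.png",d[n+"c"][:,:,::-1]);print(n,"crop origin",u-W,max(v-40,0),"scale",7.5)
    for a,cc,px,s in blobs(c["frame"],(5,120,80),(20,255,255),(u-45,v-40,u+45,v+40),10):
        P=plane(px,C,30)[:,:2];r=least_squares(lambda q:np.hypot(*(P-q).T)-75,M)
        if len(P)>25:print(n,"hook fit centre-M",(r.x-M).round(1),"rms",np.std(r.fun).round(1),"n",len(P))
pickle.dump((o,d),open(f"l{k}.pkl","wb"))
E
python3 look.py 4 v
```

```text
8.175 ee [565.7  32.1  80.6] h -154.91336024019347 z [-1.9e-03  5.0e-04 -1.0e+00] F [-2.6 -0.4  3.9] M [-0.07  0.4   0.01] 0.2303358906904697 61.13877296447754
post [564.8  32.3] hook centre-M [-17.2  26. ] tip [ 559.6 -100.4]
top crop origin 226 135 scale 7.5
top hook fit centre-M [-16.8  26.4] rms 2.6 n 78
side crop origin 227 169 scale 7.5
side hook fit centre-M [-17.9  25.3] rms 2.6 n 102
```

View pics/side4.png

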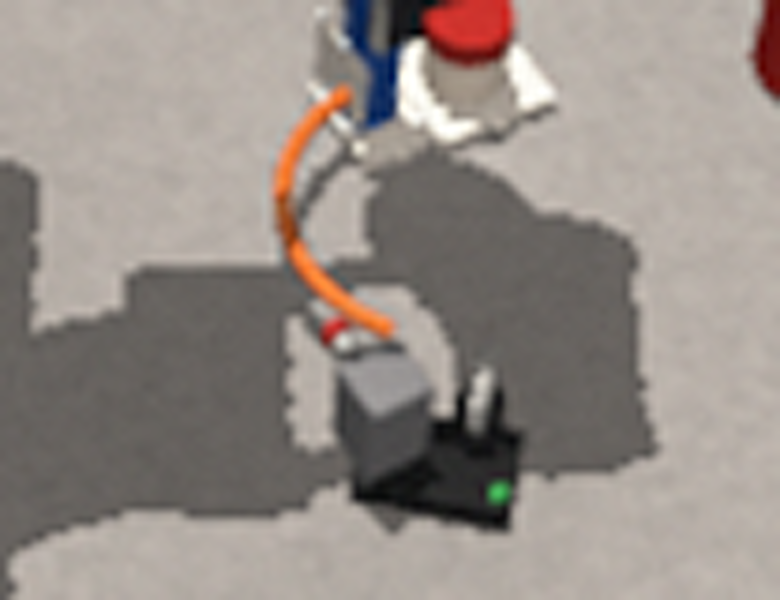

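The side view shows the hook tip at (390,328), short of the steel eye at (482,400), and clear of the tower. The hook position from the cameras agrees with the arm pose to within 1 mm.

Emit:
{"fn": "move_arm", "kwargs": {
  "series": [
    [2.6,15.8,0,0,0,0,1],
    [2,15,0,0,0,0,1],
    [-2.6,0.05,0,0,0,-2,1],
    [-5.2,0.18,0,0,0,-4,1],
    [-5.2,0.18,0,0,0,-4,1],
    [-5.2,0.18,0,0,0,-4,1],
    [-5.2,0.18,0,0,0,-4,1],
    [0,0,0,0,0,0,1]
  ]
}}

```text
clock: 9.28
ee_pos: [565.7, -8.2, 80.5]
ee_rot: [2.922, 1.151, 0.003]
force: [0.3, 1.1, 1.6]
gripper_width: 0.224
finger_force: 60.7
```

```bash
python3 look.py 5 v
```

```text
9.275 ee [565.7  -8.2  80.5] h -136.99223392075274 z [ 2.1e-03 -3.0e-04 -1.0e+00] F [0.3 1.1 1.6] M [ 0.06 -0.18  0.01] 0.22446753883276035 60.69391965866089
post [564.8  -8.2] hook centre-M [ 2.1 -1.4] tip [ 600.6 -136.1]
top crop origin 226 135 scale 7.5
top hook fit centre-M [ 2.8 -0.3] rms 2.6 n 77
side crop origin 227 169 scale 7.5
side hook fit centre-M [ 2.1 -1.8] rms 2.4 n 62
```

View pics/side5.png

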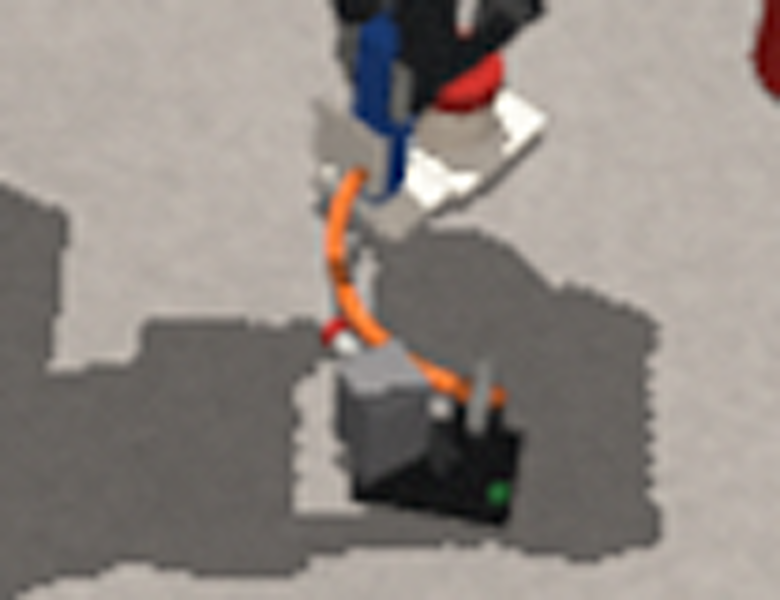

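The side view shows the orange tip through the eye, with its end at (500,395). The forces are about 1 N.

Emit:
{"fn": "move_arm", "kwargs": {
  "series": [
    [-4.5,-0.6,0,0,0,-3,1],
    [-5.2,-0.4,0,0,0,-4,1],
    [-5.2,-0.1,0,0,0,-4,1],
    [-5.2,0.18,0,0,0,-4,1],
    [-5.2,0.18,0,0,0,-4,1],
    [-5.2,0.18,0,0,0,-4,1],
    [-5.2,0.18,0,0,0,-4,1],
    [-5.2,0.18,0,0,0,-4,1],
    [-5.2,0.18,0,0,0,-4,1],
    [0,0,0,0,0,0,1]
  ]
}}

```text
clock: 10.62
ee_pos: [541.6, -45.7, 80.5]
ee_rot: [-2.442, -1.974, -0.002]
force: [0.7, 4.5, 3.2]
gripper_width: 0.223
finger_force: 61.2
```

```bash
python3 look.py 6 v
```

```text
10.625 ee [541.6 -45.7  80.5] h -102.09643213065135 z [ 5.0e-04  1.5e-03 -1.0e+00] F [0.7 4.5 3.2] M [ 0.77 -0.18  0.1 ] 0.2228678615785842 61.23119115829468
post [540.8 -46.2] hook centre-M [ 0.4 -0.4] tip [ 643.4 -130.6]
top crop origin 226 135 scale 7.5
top hook fit centre-M [0.4 1.3] rms 2.3 n 27
side crop origin 227 169 scale 7.5
side hook fit centre-M [-0.3 -1.7] rms 2.5 n 36
side hook fit centre-M [ 3.7 -1. ] rms 2.8 n 40
```

Emit:
{"fn": "move_arm", "kwargs": {
  "series": [
    [-3.9,0.1,-0.2,0,0,-3,1],
    [-3.9,0.1,0,0,0,-3,1],
    [-3.9,0.1,0,0,0,-3,1],
    [-3.9,0.1,0,0,0,-3,1],
    [0,0,0,0,0,0,1]
  ]
}}

```text
clock: 11.35
ee_pos: [539.4, -61.2, 80.5]
ee_rot: [-2.221, -2.219, -0.001]
force: [-1.0, 5.0, 5.8]
gripper_width: 0.226
finger_force: 61.4
```

```bash
python3 look.py 7 v
```

```text
11.35 ee [539.4 -61.2  80.5] h -90.05626834194426 z [-7.0e-04  1.5e-03 -1.0e+00] F [-1.   5.   5.8] M [ 0.96 -0.02  0.08] 0.22557985211669093 61.36581301689148
post [538.8 -61.9] hook centre-M [ 0.  -0.3] tip [ 656.8 -123. ]
top crop origin 226 135 scale 7.5
side crop origin 227 169 scale 7.5
side hook fit centre-M [ 0.9 -1.1] rms 2.6 n 47
```

View pics/top7.png

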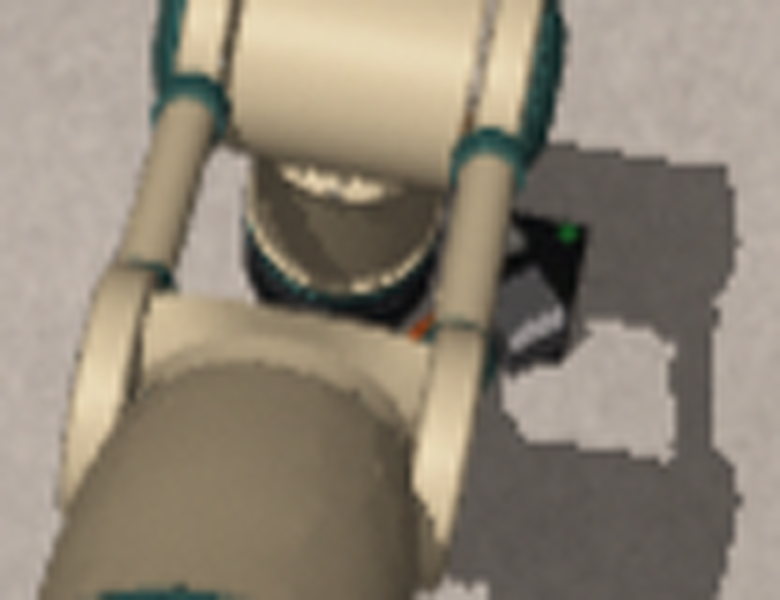

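Emit:
{"fn": "move_arm", "kwargs": {
  "series": [
    [-3.9,0.1,-0.3,0,0,-3,1],
    [-3.9,0.1,-0.1,0,0,-3,1],
    [-3.9,0.1,0,0,0,-3,1],
    [-2.6,0.05,0,0,0,-2,1],
    [-2.6,0.05,0,0,0,-2,1],
    [0,0,0,0,0,0,1]
  ]
}}

```text
clock: 12.2
ee_pos: [540.3, -77.7, 80.6]
ee_rot: [-1.955, -2.455, 0.001]
force: [-2.5, 4.3, 5.5]
gripper_width: 0.228
finger_force: 61.3
```

```bash
python3 look.py 8 v; python3 - <<'E'
from station import arm
from h import *
c=arm.camera("wrist");cv2.imwrite("pics/w8.png",c["frame"][:,:,::-1])
E
```

```text
12.2 ee [540.3 -77.7  80.6] h -77.04926701908296 z [-0.003   0.0019 -1.    ] F [-2.5  4.3  5.5] M [0.96 0.25 0.08] 0.2278110568205596 61.274768114089966
post [539.9 -78.5] hook centre-M [-0.8 -0.1] tip [ 668.6 -111.5]
top crop origin 226 135 scale 7.5
side crop origin 227 169 scale 7.5
side hook fit centre-M [-1.6 -0.9] rms 2.6 n 61
```

View pics/side8.png

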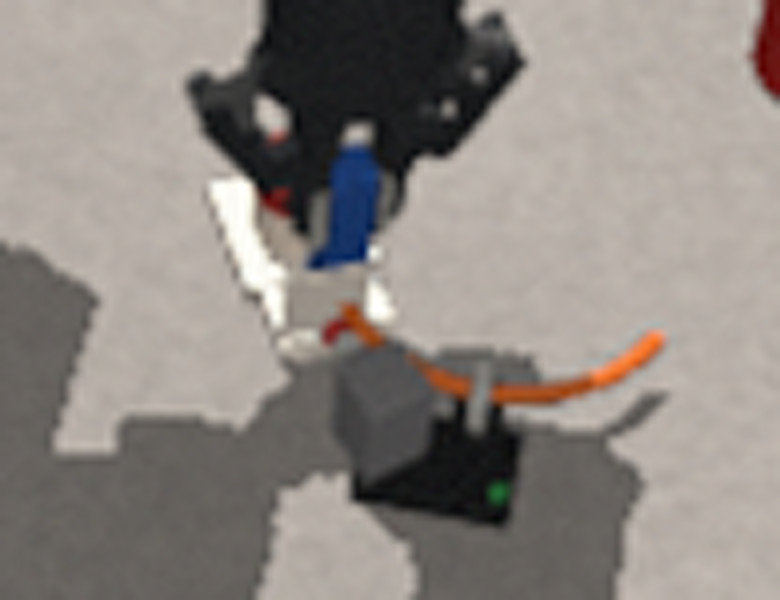

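The side view shows the hook well through the eye, with its tip at (655,345). The plate is just short of the red head at (335,332).

Emit:
{"fn": "move_arm", "kwargs": {
  "series": [
    [-1.3,0.02,0,0,0,-1,1],
    [-1.3,0.02,0,0,0,-1,1],
    [-1.3,0.02,0,0,0,-1,1],
    [0,0,0,0,0,0,1]
  ]
}}

```text
clock: 12.85
ee_pos: [541.1, -81.2, 80.6]
ee_rot: [-1.889, -2.505, 0.0]
force: [-1.4, 5.7, 5.4]
gripper_width: 0.226
finger_force: 61.3
```

Emit:
{"fn": "move_arm", "kwargs": {
  "series": [
    [-1.3,0.02,0,0,0,-1,1],
    [-1.3,0.02,0,0,0,-1,1],
    [0,0,0,0,0,0,1]
  ]
}}

```text
clock: 13.22
ee_pos: [541.7, -83.6, 80.6]
ee_rot: [-1.845, -2.537, 0.0]
force: [-2.8, 5.4, 6.1]
gripper_width: 0.228
finger_force: 61.4
```

Emit:
{"fn": "move_arm", "kwargs": {
  "series": [
    [-1.3,0.02,0,0,0,-1,1],
    [0,0,0,0,0,0,1]
  ]
}}

```text
clock: 13.48
ee_pos: [542.0, -84.7, 80.5]
ee_rot: [-1.822, -2.553, 0.001]
force: [-2.3, 5.3, 6.1]
gripper_width: 0.225
finger_force: 61.5
```

Emit:
{"fn": "move_arm", "kwargs": {
  "series": [
    [-1.3,0.02,0,0,0,-1,1],
    [0,0,0,0,0,0,1]
  ]
}}

```text
clock: 13.72
ee_pos: [542.4, -85.9, 80.5]
ee_rot: [-1.8, -2.569, 0.0]
force: [-2.6, 5.4, 6.2]
gripper_width: 0.223
finger_force: 61.5
```

Emit:
{"fn": "move_arm", "kwargs": {
  "series": [
    [-1.3,0.02,0,0,0,-1,1],
    [0,0,0,0,0,0,1]
  ]
}}

```text
clock: 13.98
ee_pos: [542.7, -87.1, 80.6]
ee_rot: [-1.777, -2.584, 0.001]
force: [-3.1, 5.8, 6.7]
gripper_width: 0.222
finger_force: 61.6
```

Emit:
{"fn": "move_arm", "kwargs": {
  "series": [
    [-1.3,0.02,0,0,0,-1,1],
    [0,0,0,0,0,0,1]
  ]
}}

```text
clock: 14.22
ee_pos: [543.1, -88.3, 80.6]
ee_rot: [-1.755, -2.599, 0.001]
force: [-3.1, 5.5, 7.1]
gripper_width: 0.225
finger_force: 61.6
```

Emit:
{"fn": "move_arm", "kwargs": {
  "series": [
    [-1.0,0.02,0,0,0,-0.8,1],
    [0,0,0,0,0,0,1]
  ]
}}

```text
clock: 14.48
ee_pos: [543.4, -89.2, 80.6]
ee_rot: [-1.736, -2.611, 0.001]
force: [-2.2, 5.6, 6.4]
gripper_width: 0.227
finger_force: 61.6
```

Emit:
{"fn": "move_arm", "kwargs": {
  "series": [
    [-1.0,0.02,0,0,0,-0.8,1],
    [0,0,0,0,0,0,1]
  ]
}}

```text
clock: 14.72
ee_pos: [543.8, -90.1, 80.6]
ee_rot: [-1.718, -2.623, 0.001]
force: [-3.6, 6.3, 6.8]
gripper_width: 0.228
finger_force: 61.6
```

Emit:
{"fn": "move_arm", "kwargs": {
  "series": [
    [-1.0,0.02,0,0,0,-0.8,1],
    [0,0,0,0,0,0,1]
  ]
}}

```text
clock: 14.98
ee_pos: [544.1, -90.9, 80.6]
ee_rot: [-1.7, -2.635, 0.001]
force: [-2.7, 6.0, 7.8]
gripper_width: 0.229
finger_force: 61.6
```

Emit:
{"fn": "move_arm", "kwargs": {
  "series": [
    [-1.0,0.02,0,0,0,-0.8,1],
    [0,0,0,0,0,0,1]
  ]
}}

```text
clock: 15.22
ee_pos: [544.5, -91.8, 80.6]
ee_rot: [-1.681, -2.647, 0.0]
force: [-4.4, 5.5, 7.2]
gripper_width: 0.227
finger_force: 61.7
```

Emit:
{"fn": "move_arm", "kwargs": {
  "series": [
    [-1.0,0.02,0,0,0,-0.8,1],
    [0,0,0,0,0,0,1]
  ]
}}

```text
clock: 15.48
ee_pos: [544.6, -92.4, 80.6]
ee_rot: [-1.663, -2.658, 0.0]
force: [-4.9, 6.7, 8.2]
gripper_width: 0.224
finger_force: 61.7
```

Emit:
{"fn": "move_arm", "kwargs": {
  "series": [
    [-1.0,0.02,0,0,0,-0.8,1],
    [0,0,0,0,0,0,1]
  ]
}}

```text
clock: 15.72
ee_pos: [544.7, -92.9, 80.6]
ee_rot: [-1.644, -2.668, -0.0]
force: [-4.4, 7.7, 8.3]
gripper_width: 0.227
finger_force: 61.9
```

```bash
python3 look.py 9 v
```

```text
15.725 ee [544.7 -92.9  80.6] h -63.28688289949956 z [-0.0065  0.0044 -1.    ] F [-4.4  7.7  8.3] M [ 1.5   0.74 -0.01] 0.2266809538415981 61.86650633811951
post [544.5 -93.8] hook centre-M [-2.3  1.5] tip [677.3 -95.2]
top crop origin 226 135 scale 7.5
side crop origin 227 169 scale 7.5
side hook fit centre-M [-3.6  0.7] rms 2.7 n 73
```

View pics/side9.png

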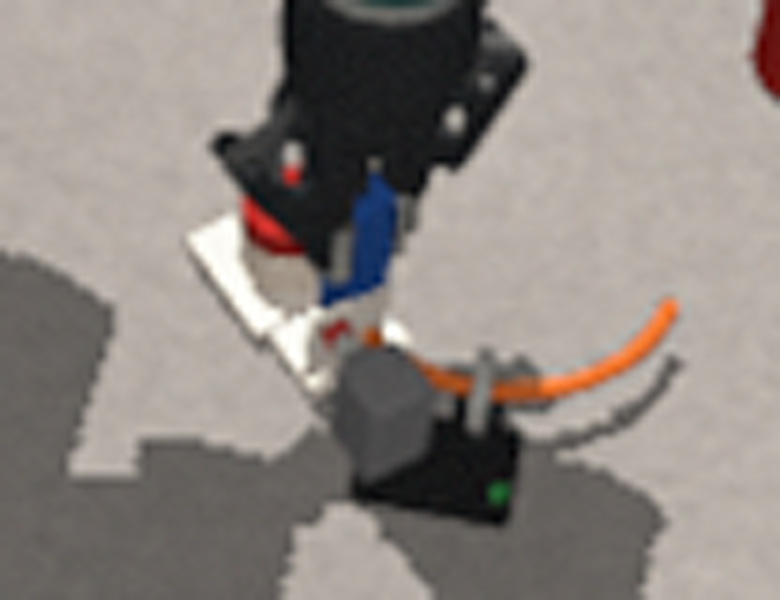

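Emit:
{"fn": "move_arm", "kwargs": {
  "series": [
    [-0.8,0,-0.5,0,0,-0.3,1],
    [0,0,0,0,0,0,1]
  ]
}}

```text
clock: 16.08
ee_pos: [544.8, -93.2, 80.6]
ee_rot: [-1.637, -2.671, -0.001]
force: [-4.9, 8.6, 6.0]
gripper_width: 0.225
finger_force: 61.4
```

Emit:
{"fn": "move_arm", "kwargs": {
  "series": [
    [-1.0,0,0,0,0,-0.3,1],
    [0,0,0,0,0,0,1]
  ]
}}

```text
clock: 16.32
ee_pos: [544.9, -93.5, 80.6]
ee_rot: [-1.63, -2.674, -0.002]
force: [-5.4, 9.4, 7.7]
gripper_width: 0.223
finger_force: 61.5
```

Emit:
{"fn": "move_arm", "kwargs": {
  "series": [
    [-1.0,0,0,0,0,-0.3,1],
    [0,0,0,0,0,0,1]
  ]
}}

```text
clock: 16.58
ee_pos: [545.0, -93.8, 80.6]
ee_rot: [-1.623, -2.677, -0.003]
force: [-6.1, 10.8, 8.8]
gripper_width: 0.223
finger_force: 61.7
```

Emit:
{"fn": "move_arm", "kwargs": {
  "series": [
    [-1.0,0,-0.2,0,0,-0.3,1],
    [-1.0,0,0,0,0,-0.3,1],
    [0,0,0,0,0,0,1]
  ]
}}

```text
clock: 16.95
ee_pos: [545.2, -94.7, 80.7]
ee_rot: [-1.608, -2.683, -0.004]
force: [-6.5, 12.8, 10.1]
gripper_width: 0.225
finger_force: 62.0
```

Emit:
{"fn": "move_arm", "kwargs": {
  "series": [
    [-1.0,0,-0.2,0,0,-0.2,1],
    [0,0,0,0,0,0,1]
  ]
}}

```text
clock: 17.2
ee_pos: [545.4, -95.0, 80.8]
ee_rot: [-1.603, -2.685, -0.005]
force: [-6.1, 14.7, 9.4]
gripper_width: 0.231
finger_force: 61.9
```

```bash
python3 look.py 10; python3 - <<'E'
import pickle
from h import *
for k in("4","8","9","10"):
    o,d=pickle.load(open(f"l{k}.pkl","rb"));c=d["side"]
    for lo,hi in(((0,110,60),(5,255,255)),((172,110,60),(180,255,255))):
        for a,cc,px,s in blobs(c["frame"],lo,hi,(262,205,285,222),2):print(k,a,cc.round(2),plane(cc,cam(c),45).round(1)[0])
E
```

```text
17.2 ee [545.4 -95.   80.8] h -61.69470936646361 z [-0.0111  0.0102 -0.9999] F [-6.1 14.7  9.4] M [ 2.67  1.16 -0.14] 0.23060915767079126 61.94561004638672
post [545.2 -95.9] hook centre-M [-2.6  1.2] tip [678.  -93.7]
side hook fit centre-M [-4.7 -0. ] rms 2.5 n 71
4 8 [271.12 212.38] [ 535.3 -112.3   45. ]
8 6 [271.  212.5] [ 534.9 -112.7   45. ]
9 5 [270.8 212.8] [ 534.2 -113.8   45. ]
10 5 [271.8 213. ] [ 537.2 -114.7   45. ]
```

Emit:
{"fn": "move_arm", "kwargs": {
  "series": [
    [-0.8,0,0,0,0,-0.2,1],
    [0,0,0,0,0,0,1],
    [0,0,0,0,0,0,1],
    [0,0,0,0,0,0,1],
    [0,0,0,0,0,0,1],
    [0,0,0,0,0,0,1],
    [0,0,0,0,0,0,1],
    [0,0,0,0,0,0,1]
  ]
}}

```text
clock: 18.3
ee_pos: [545.4, -95.3, 80.8]
ee_rot: [-1.598, -2.686, -0.005]
force: [-6.3, 15.2, 9.6]
gripper_width: 0.228
finger_force: 62.0
```

Emit:
{"fn": "move_arm", "kwargs": {
  "series": [
    [1.0,0,0,0,0,0.2,1],
    [1.0,0,0,0,0,0.2,1],
    [0,0,0,0,0,0,1]
  ]
}}

```text
clock: 18.68
ee_pos: [545.2, -94.7, 80.8]
ee_rot: [-1.608, -2.684, -0.003]
force: [-6.4, 11.6, 8.5]
gripper_width: 0.226
finger_force: 61.8
```

Emit:
{"fn": "move_arm", "kwargs": {
  "series": [
    [1.0,0,0,0,0,0.2,1],
    [1.0,0,0,0,0,0.2,1],
    [0,0,0,0,0,0,1]
  ]
}}

```text
clock: 19.05
ee_pos: [545.0, -94.2, 80.7]
ee_rot: [-1.618, -2.681, -0.001]
force: [-5.1, 9.9, 6.3]
gripper_width: 0.228
finger_force: 61.4
```

Emit:
{"fn": "move_arm", "kwargs": {
  "series": [
    [1.0,0,0,0,0,0.2,1],
    [1.0,0,0,0,0,0.2,1],
    [0,0,0,0,0,0,1]
  ]
}}

```text
clock: 19.42
ee_pos: [544.9, -93.7, 80.7]
ee_rot: [-1.628, -2.678, 0.001]
force: [-3.5, 6.7, 3.6]
gripper_width: 0.224
finger_force: 61.1
```

Emit:
{"fn": "move_arm", "kwargs": {
  "series": [
    [1.0,0,0,0,0,0.5,1],
    [1.0,0,0,0,0,0.5,1],
    [1.0,0,0,0,0,0.5,1],
    [1.0,0,0,0,0,0.5,1],
    [0,0,0,0,0,0,1]
  ]
}}

```text
clock: 20.05
ee_pos: [545.3, -92.3, 80.8]
ee_rot: [-1.675, -2.655, 0.002]
force: [-3.1, 2.0, -5.8]
gripper_width: 0.226
finger_force: 60.1
```

Emit:
{"fn": "move_arm", "kwargs": {
  "series": [
    [1.0,0,0,0,0,0.6,1],
    [1.0,0,0,0,0,0.6,1],
    [0,0,0,0,0,0,1]
  ]
}}

```text
clock: 20.42
ee_pos: [546.6, -91.0, 82.1]
ee_rot: [1.702, 2.637, 0.001]
force: [0.9, -0.2, -4.3]
gripper_width: 0.227
finger_force: 60.1
```

```bash
python3 look.py 11
```

```text
20.425 ee [546.6 -91.   82.1] h -65.68333111419352 z [ 0.0025 -0.0011 -1.    ] F [ 0.9 -0.2 -4.3] M [-0.1  -0.07  0.02] 0.22659681144799282 60.08784055709839
post [546.3 -91.9] hook centre-M [0.9 0.6] tip [679.  -98.9]
side hook fit centre-M [-0.3  0.5] rms 2.4 n 67
```

Emit:
{"fn": "move_arm", "kwargs": {
  "series": [
    [0,0,0.7,0,0,0,1],
    [0,0,0.6,0,0,0,1],
    [0,0,0,0,0,0,1]
  ]
}}

```text
clock: 20.9
ee_pos: [545.6, -90.5, 80.5]
ee_rot: [1.703, 2.639, 0.0]
force: [-0.8, -0.1, -2.7]
gripper_width: 0.224
finger_force: 60.3
```

Emit:
{"fn": "move_arm", "kwargs": {
  "series": [
    [0,0,0.6,0,0,0,1],
    [0,0,0,0,0,0,0.7],
    [0,0,0,0,0,0,0.55],
    [0,0,0,0,0,0,0.45],
    [0,0,0,0,0,0,0.4],
    [0,0,0,0,0,0,0.4]
  ]
}}

```text
clock: 21.65
ee_pos: [545.4, -90.4, 79.7]
ee_rot: [-1.704, -2.639, -0.0]
force: [0.8, 0.2, -0.2]
gripper_width: 0.601
finger_force: 0.0
```

```bash
python3 look.py 12
```

```text
21.65 ee [545.4 -90.4  79.7] h -65.68785807526237 z [ 0.e+00  1.e-04 -1.e+00] F [ 0.8  0.2 -0.2] M [-0.02 -0.02  0.03] 0.6010475665124914 0.0
post [545.2 -91.3] hook centre-M [-0.3  1.1] tip [677.8 -98.3]
side hook fit centre-M [-1.4 -0. ] rms 2.6 n 73
```

Emit:
{"fn": "move_arm", "kwargs": {
  "series": [
    [0,0,-10,0,0,0,0.4],
    [0,0,-25,0,0,0,0.4],
    [0,0,-40,0,0,0,0.4],
    [0,0,-40,0,0,0,0.4],
    [0,0,-30,0,0,0,0.4],
    [40,0,0,0,0,0,0.4],
    [50,0,0,0,0,0,0.4],
    [50,0,0,0,0,0,0.4],
    [50,0,0,0,0,0,0.4],
    [0,0,0,0,0,0,0.4]
  ]
}}

```text
clock: 23.0
ee_pos: [465.4, 85.2, 225.7]
ee_rot: [-1.698, -2.643, -0.002]
force: [0.3, -1.5, 0.1]
gripper_width: 0.598
finger_force: 0.0
```

```bash
python3 look.py 13 v; python3 - <<'E'
import cv2,numpy as np
a=cv2.imread("pics/top13.png");b=cv2.imread("pics/side13.png")
cv2.imwrite("pics/f13.png",np.hstack([cv2.resize(a,(400,308)),cv2.resize(b,(400,308))]))
E
```

```text
23.0 ee [465.4  85.2 225.7] h -65.43558746203914 z [ 3.0e-04  1.1e-03 -1.0e+00] F [ 0.3 -1.5  0.1] M [-0.07  0.01  0.04] 0.5982920387004154 0.0
post [465.2  84.3] hook centre-M [-80.4 177.1] tip [597.9  77.9]
top crop origin 226 135 scale 7.5
top hook fit centre-M [1. 2.] rms 2.4 n 64
top hook fit centre-M [-0.9  3.6] rms 2.5 n 35
side crop origin 227 169 scale 7.5
side hook fit centre-M [-0.5  0.8] rms 2.4 n 68
```

View pics/f13.png

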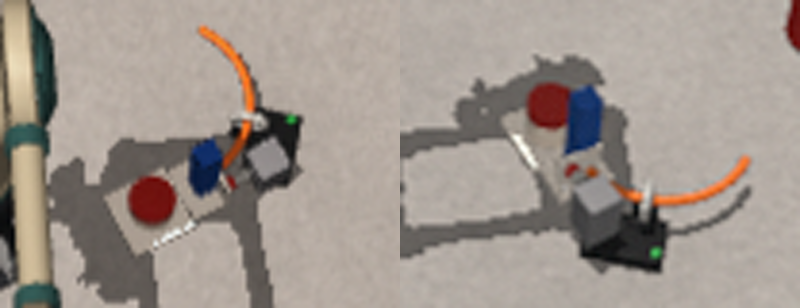

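The stand is upright and hooked through the eye: the post is at (205,167) and the eye at (250,120) in the top crop. The plate is at the plunger and the arm is clear.

```bash
python3 -c "
from station import arm
print(arm.sign_off())"
```

```text
the job is handed in; nothing more can be done
None
```

The stand is hooked through the eye, upright and at rest. I pressed the plunger with an estimated 10–14 N for about 1 s, a figure worked out from wrist force and travel rather than measured directly. The arm touched no other product, and I handed the job in at about 23 s.

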